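Put the small-parts totes back in their own bays

TASK

The four hand totes of small parts stand in the wrong bays of the bench rack. Put every tote into the bay whose strip carries a sample of the parts it holds, flat on the bay floor between the rails, leaving the bay with the bare strip empty at the end; use that spare bay, or free bench, on the way. Carry the totes upright so that nothing spills, and leave the glue bottle standing where it is.

Things in the scene. Friction and masses are not known exactly. Their poses are not given: they have to be found in the camera images.
- star_tote (a point): Dark wooden hand tote full of wooden five-pointed stars (44 mm across, 7 mm thick). 116 mm long (x), 80 wide (y), 104 high (z up), 0.35 kg; parts fixed in, below 60 mm. Lifted by its handle: a straight wooden bar along x over the middle, 14 mm wide (y), 20 high, 100 long, its centre 36 mm above this point (88 above the underside). This point: the tote's middle, 52 mm above its underside.
- dowel_tote (a point): Dark wooden hand tote full of wooden dowel rods (12 mm thick, 80 mm long). Same tote as star_tote: same size, handle, point and axes. Side walls are 48 mm high; the end boards taper up to 104 mm and carry the handle; 30 mm of free height under the bar down to the side walls' rims. Looks the same turned half round.
- ball_tote (a point): Dark wooden hand tote full of round wooden balls (28 mm). Same tote as star_tote: same size, handle, point and axes.
- bracket_tote (a point): Dark wooden hand tote full of flat bright-metal L-shaped corner brackets (46 mm legs, 15 mm wide). Same tote as star_tote: same size, handle, point and axes.
- bay_star: Bay of the bench rack with one star fixed on its front strip as sample. Open pocket 132 mm long (x) by 96 wide (y) inside: 8 mm of room on each side of a tote. Origin: middle of the bay floor's surface, 12 mm above the bench; z up, x along the bay to the strip, whose sample is 89 mm from the origin.
- bay_dowel: Bay of the bench rack with one dowel rod (lying across) fixed on its front strip as sample. Same size and axes as bay_star. The five bays stand side by side, 108 mm apart along y, in one low wooden rack fixed to the bench; their order differs each time. Rails, dividers (12 mm thick) and strip tops stand 18 mm above the bay floor.
- bay_ball: Bay of the bench rack with one ball fixed on its front strip as sample. Same size and axes as bay_star.
- bay_bracket: Bay of the bench rack with one L bracket fixed on its front strip as sample. Same size and axes as bay_star.
- bay_bare: The spare bay of the rack: its front strip is bare (no sample), and it is empty at the start. Same size and axes as bay_star.
- glue_bottle (a point): Green glue bottle with an orange nozzle, 60 mm across and 168 mm high, 0.3 kg, standing loose on the bench to one side of the rack. This point is on its axis, 80 mm above its underside; z is up when it stands.
Things that resemble listed ones, but are neither listed nor needed, are in the scene too. What is shaped like the part that bears dowel_tote but yellow is not meant. What is shaped like the part that bears ball_tote but purple is not meant.

How it is judged:
At the end, for the whole second after the job is handed in: Each tote stands in the bay whose sample matches its parts: middle within 14 mm of the bay's middle seen from above, underside within 5 mm of the bay floor, upright within 0.08 rad, lengthwise in the bay within 0.2 rad (either way round), at rest. The bare bay is thus empty (horizontal distance between star_tote and bay_star below 0.014 m and z of star_tote in the frame of bay_star between 0.046 and 0.057 m and angle between each of star_tote, dowel_tote, ball_tote, bracket_tote's own z axis and vertical below 0.08 rad and angle between the x axis of star_tote and the x axis of bay_star, either way round below 0.2 rad and linear speed of each of tote_star, tote_dowel, tote_ball, tote_bracket below 0.02 m/s and angular speed of each of tote_star, tote_dowel, tote_ball, tote_bracket below 0.2 rad/s and horizontal distance between dowel_tote and bay_dowel below 0.014 m and z of dowel_tote in the frame of bay_dowel between 0.046 and 0.057 m and angle between the x axis of dowel_tote and the x axis of bay_dowel, either way round below 0.2 rad and horizontal distance between ball_tote and bay_ball below 0.014 m and z of ball_tote in the frame of bay_ball between 0.046 and 0.057 m and angle between the x axis of ball_tote and the x axis of bay_ball, either way round below 0.2 rad and horizontal distance between bracket_tote and bay_bracket below 0.014 m and z of bracket_tote in the frame of bay_bracket between 0.046 and 0.057 m and angle between the x axis of bracket_tote and the x axis of bay_bracket, either way round below 0.2 rad); the robot touches nothing.
It fails at once if the star tote is tipped by more than 0.6 rad (its parts would spill) (angle between star_tote's own z axis and vertical above 0.6 rad).
It fails at once if the dowel tote is tipped by more than 0.6 rad (its parts would spill) (angle between dowel_tote's own z axis and vertical above 0.6 rad).
It fails at once if the ball tote is tipped by more than 0.6 rad (its parts would spill) (angle between ball_tote's own z axis and vertical above 0.6 rad).
It fails at once if the bracket tote is tipped by more than 0.6 rad (its parts would spill) (angle between bracket_tote's own z axis and vertical above 0.6 rad).
It fails at once if the glue bottle is shifted by more than 30 mm or tipped by more than 0.3 rad (distance of glue_bottle from where it was at the start of the episode above 0.03 m or angle between glue_bottle's own z axis and vertical above 0.3 rad).
It also fails if it takes over 128 s, if anything falls off the work surface, if the arm or the gripper's body presses on something with over 40 N, if the wrist force passes 120 N, or if a joint passes its speed limit or range.

ROBOT

A 7-joint arm with a two-finger parallel gripper is mounted at the origin on the work surface. World frame = base frame: x ahead of the robot, y to its left, z up, the work surface at z = 0. Lengths are in m, angles in rad, forces in N, time in s.
With the tool pointing down it reaches from about 0.4 to 0.85 m from the base axis. Payload 4.5 kg.
Tool frame: the origin (TCP) lies between the finger pads; the fingertips stand 11 mm ahead of it and the grasp point (between the pads) lies 8 mm behind it (r.tip_reach is the distance from the TCP to the fingertips, in m); x points along the fingers, y is the direction in which the jaws open and shut, and the axes are right-handed (so a half turn about x gives the same grasp; the last joint's range is limited). The gripper opens to 88 mm and grips with 3 to 60 N. Pads are 18 mm wide; open, the fingers measure 123 mm over their backs; the gripper's body (75 mm by 187 mm) begins 45 mm behind the grasp point.
Start: joints at [1.249, 0.689, -0.195, 1.565, 0.157, 0.902, -0.215], TCP at [0.218, -0.586, 0.25] pointing down, gripper open.
Joint ranges: [-3.01, 3.01], [-0.46, 2.08], [-1.47, 1.51], [0.13, 2.56], [-1, 4.14], [0.04, 2.09], [-2.66, 2.66]. Speed limits (rad/s): [2.57, 2.57, 3.14, 3.14, 3.14, 3.14, 3.14].

INTERFACE

Orientations are given as a unit quaternion [x, y, z, w].
In Python, from plant import r gives the robot as it stands.
- The arm moves only by the tool drive_tool, never from a script. Its argument "deltas" is a list of rows, each a list of 3 entries, a list of its own where there are three numbers: the turn, a rotation vector about the tool's x, y, z in degrees, then the shift along the tool's x, y, z in cm, then the finger opening in cm, from 0 to 8.81. A call has 1 to 12 rows; each row shifts and turns the commanded pose from where the row before left it, along the tool's axes as they then stand; what a row does not reach is not made up. A row lasts 1/12 s, in which the tool goes at most 41.7 mm and 7.16 degrees, less where a joint would pass 70% of its speed; a pose out of reach is approached as far as the arm can. A call is refused whole if a number of a shift passes 4.17 or a number of a turn 7.16, either way. A call with a gripper value outside its range is refused whole. The fingers move at their own pace and stop on an object; "force" is the grip in N (left out, the last holds). Time passes only in rows, so rows that do not move let the fingers close. It gives the time, the measured TCP pose, the force and the opening at its end, in the units of the state.
- r.get_state(): the state, without advancing time (a new reading comes with each control period).
- r.snapshot(name): name is "side" or "top"; returns a dict with "color" (384x512x3 uint8, red, green, blue), "fov_y" (degrees; the focal length in pixels is half the picture's height over the tangent of half this angle, whatever the lens; pixels are square), "cx", "cy" (the principal point, pixels), "extrinsics" (4x4, takes a point from world to camera coordinates). Camera axes: x right, y up, looking along -z (the intrinsics and any distortion apply to the point x, -y, -z); pixel columns grow to the right and rows downward; lengths in m; the calibration is good to about 2 mm. A picture is of the moment at which its call begins. There is no depth.
- r.finish_job(): hands the job in, once; it reports no verdict.
The state is a dict: "clock": time; "q": joint angles; "qd": joint speeds; "joint_torque": joint torques, N m; "tool_pos": TCP position; "eef_rot": TCP orientation; "contact_force": force on the tool from outside, world axes, zero at the start; "moment": the same for the moment, N m; "opening": opening from 0.0 (shut) to 1.0 (fully open).
Only numpy, scipy, OpenCV 4.12 (cv2) and the standard library are available. Lean on these libraries where they do the work, as an engineer would, in place of code of your own. Each camera call takes 0.05 s, during which the arm holds its last target. There are 200 camera calls.

## Working session

There is one attempt and no reset: what is moved stays moved. The work goes in short steps, Python scripts to look and compute and a tool call to move; the robot and the scene stay as the last step left them, time stands still between calls to the robot, and variables do not carry over. Pictures are saved under pics/ and viewed, about 12 in all and at most 16, crops included, and the job is handed in when it is done.

Besides the shell and the picture viewer there is one more tool, called after ">>>" in YAML: its name, and indented under it one key for each argument. drive_tool: Moves the arm, as the interface text tells. Its arguments: {"type":"object","properties":{"deltas":{"type":"array","items":{"type":"array"}},"force":{"type":"number"}},"required":["deltas"]}

```bash
ls; mkdir -p pics
python3 - <<'E'
from plant import r
import cv2, numpy as np
s=r.get_state(); print({k:np.round(v,3).tolist() for k,v in s.items()})
for n in("top","side"):
    d=r.snapshot(n); cv2.imwrite(f"pics/{n}0.png",cv2.resize(d["color"][:,:,::-1],None,fx=1.5,fy=1.5,interpolation=cv2.INTER_CUBIC))
    print(n,{k:(np.round(v,4).tolist()) for k,v in d.items() if k!="color"})
E
```

```text
pics
{'clock': 0.0, 'q': [1.249, 0.69, -0.195, 1.566, 0.157, 0.903, -0.215], 'qd': [0.0, -0.001, 0.001, -0.001, 0.0, -0.0, -0.0], 'joint_torque': [-0.001, -52.756, -1.267, -15.343, -0.053, 0.006, 0.0], 'tool_pos': [0.217, -0.585, 0.249], 'eef_rot': [-0.696, -0.126, 0.696, -0.125], 'contact_force': [0.357, -0.133, 0.953], 'moment': [-0.009, 0.013, 0.004], 'opening': 0.999}
top {'fov_y': 48.339, 'cx': 253.6251, 'cy': 190.2584, 'extrinsics': [[0.0608, -0.9981, 0.0057, -0.0379], [0.9761, 0.0606, 0.2086, -0.5618], [-0.2086, -0.0071, 0.978, -1.3957], [0.0, 0.0, 0.0, 1.0]]}
side {'fov_y': 52.6217, 'cx': 255.4227, 'cy': 192.6255, 'extrinsics': [[-0.7618, -0.6474, -0.0229, 0.3983], [0.3706, -0.4646, 0.8042, -0.2574], [-0.5313, 0.6042, 0.5939, -0.9816], [0.0, 0.0, 0.0, 1.0]]}
```

View pics/top0.png

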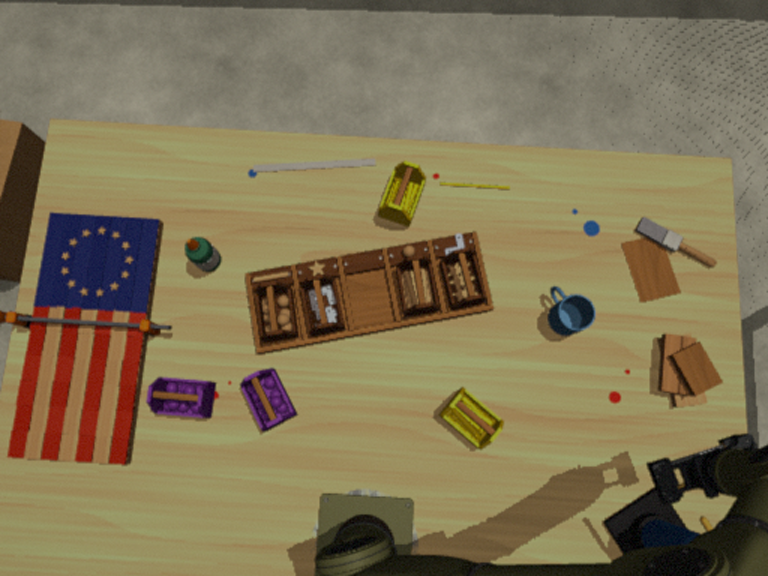

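View pics/side0.png

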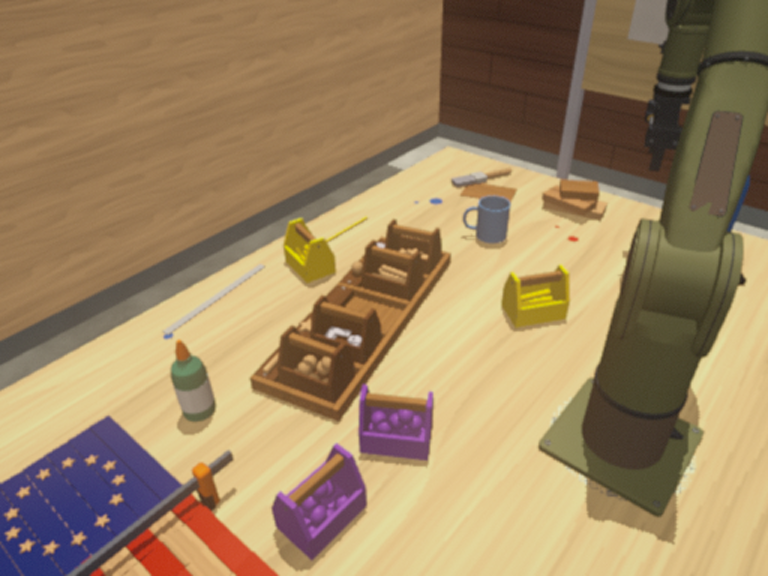

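The top view shows five bays. From left to right the samples are dowel (268,277), star (318,268), bare (362,262), ball (408,250) and bracket (458,243). Their contents are balls, brackets, empty, dowels and stars. The yellow and purple totes are decoys. I'll enlarge the rack to confirm this and measure it.

Run:
```python
from plant import r
import cv2
d=r.snapshot("top")["color"][:,:,::-1]
cv2.imwrite("pics/crop1.png",cv2.resize(d[145:245,155:335],None,fx=4.4,fy=4.4,interpolation=cv2.INTER_CUBIC))
d=r.snapshot("side")["color"][:,:,::-1]
cv2.imwrite("pics/crop2.png",cv2.resize(d[140:280,165:305],None,fx=4.2,fy=4.2,interpolation=cv2.INTER_CUBIC))
```

```text
(no output)
```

View pics/crop1.png

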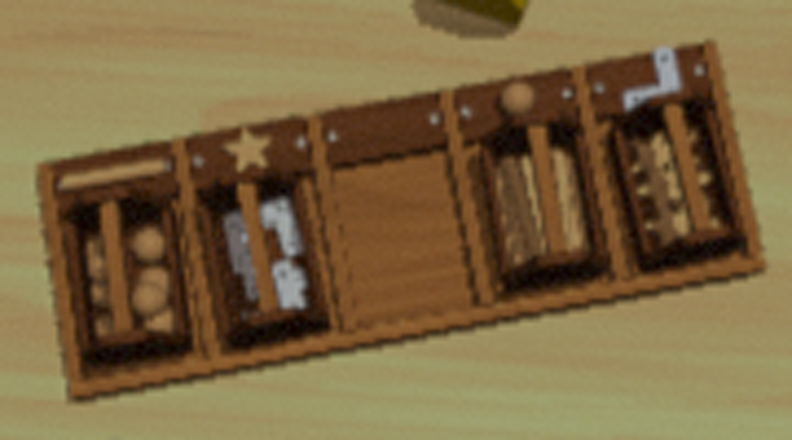

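View pics/crop2.png

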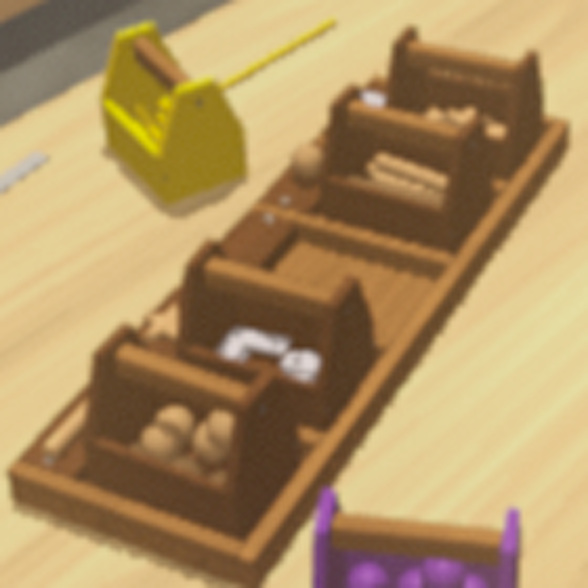

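The crop confirms it: ball tote in the dowel bay, bracket tote in the star bay, bare bay empty, dowel tote in the ball bay and star tote in the bracket bay. Next I'll convert pixels to positions.

```bash
cat > h.py <<'E'
import numpy as np, cv2
from scipy.optimize import least_squares
CAL={}
def cal(d,n):
    f=192/np.tan(np.radians(d["fov_y"]/2)); CAL[n]=(f,d["cx"],d["cy"],d["extrinsics"])
def proj(n,P):
    f,cx,cy,E=CAL[n]; p=np.atleast_2d(P)@E[:3,:3].T+E[:3,3]
    return np.c_[cx+f*p[:,0]/-p[:,2], cy-f*p[:,1]/-p[:,2]]
def unproj(n,uv,z):
    f,cx,cy,E=CAL[n]; uv=np.atleast_2d(uv)
    c=np.c_[(uv[:,0]-cx)/f,-(uv[:,1]-cy)/f,-np.ones(len(uv))]@E[:3,:3]
    o=-E[:3,:3].T@E[:3,3]; return o+c*((z-o[2])/c[:,2])[:,None]
def w(x,y,z,p):  # rack frame -> world
    c,s=np.cos(p[2]),np.sin(p[2]); return np.array([p[0]+c*x-s*y,p[1]+s*x+c*y,z])
E
python3 - <<'E'
from plant import r
from h import *
T=r.snapshot("top");S=r.snapshot("side");cal(T,"top");cal(S,"side")
c=lambda a:(np.array(a,float)+.5)/4.4-.5+[155,145]
cs=lambda a:(np.array(a,float)+.5)/4.2-.5+[165,140]
co=unproj("top",c([(40,165),(712,42),(765,270),(70,400)]),.03)
print(np.round(co,4)); print([round(np.linalg.norm(co[i]-co[(i+1)%4]),4) for i in range(4)])
cS=unproj("side",cs([(15,470),(568,130),(250,555)]),.03);print("side corners LF,RR,LR",np.round(cS,4))
H=unproj("top",c([(111,203),(122,332),(247,185),(268,310),(540,127),(557,253),(676,105),(700,233)]),.11)
for i in range(4):
    a,b=H[2*i],H[2*i+1]; v=a-b; print("handle",np.round((a+b)/2,4),round(np.linalg.norm(v),4),"yaw",round(np.degrees(np.arctan2(v[1],v[0])),2))
# bays: from handles order, rack yaw from long edges
e=(co[0]-co[1]+co[3]-co[2]);print("rack yaw",np.degrees(np.arctan2(-e[0],e[1])))
for n in CAL: print(n,-CAL[n][3][:3,:3].T@CAL[n][3][:3,3])
# strip rear edge and rear rail of bare bay, dividers' top (z .03) and floor (z .012)
print("strip rear",np.round(unproj("top",c([(330,163),(447,145)]),.03),4))
print("rear rail floor edge",np.round(unproj("top",c([(343,330),(475,305)]),.03),4))
print("sample ball",np.round(unproj("top",c([(518,97)]),.044),4),"star",np.round(unproj("top",c([(249,150)]),.036),4))
E
```

```text
[[ 0.5789  0.3111  0.03  ]
 [ 0.7135 -0.2169  0.03  ]
 [ 0.53   -0.264   0.03  ]
 [ 0.3952  0.2686  0.03  ]]
[np.float64(0.5449), np.float64(0.1894), np.float64(0.5495), np.float64(0.1885)]
side corners LF,RR,LR [[ 0.5766  0.3112  0.03  ]
 [ 0.5268 -0.2525  0.03  ]
 [ 0.4035  0.2661  0.03  ]]
handle [0.4877 0.2288 0.11  ] 0.0974 yaw 10.29
handle [0.5091 0.126  0.11  ] 0.0958 yaw 13.96
handle [ 0.5661 -0.0872  0.11  ] 0.097 yaw 10.29
handle [ 0.5887 -0.1907  0.11  ] 0.0995 yaw 12.29
rack yaw 14.249381951712964
top [ 0.25963855 -0.01369792  1.48241732]
side [-0.12262607  0.7314037   0.79910315]
strip rear [[ 0.5948  0.0823  0.03  ]
 [ 0.6152 -0.0093  0.03  ]]
rear rail floor edge [[ 0.4624  0.0626  0.03  ]
 [ 0.4884 -0.0388  0.03  ]]
sample ball [[ 0.6542 -0.0631  0.044 ]] star [[0.5999 0.1465 0.036 ]]
```

```bash
cat >> h.py <<'E'
from scipy.spatial.transform import Rotation as R
RACK=[.5395,.0205,np.radians(14.2)]   # middle of bare bay
def plan(r,x,y,z,yaw):
    "tool-frame turn/shift (deg, cm) from the measured pose to tool-down with tool y along +-rack y"
    s=r.get_state(); R0=R.from_quat(s["eef_rot"]); p=np.array(s["tool_pos"])
    for sg in(1,-1):
        ty=sg*np.array([-np.sin(yaw),np.cos(yaw),0]); tx=np.array([0,0,-1.])
        G=R.from_matrix(np.c_[tx,ty,np.cross(tx,ty)]); rv=(R0.inv()*G).as_rotvec(degrees=True)
        print("turn",np.round(rv,1),"shift now-axes",np.round(R0.inv().apply(np.array([x,y,z])-p)*100,2),"goal-axes",np.round(G.inv().apply(np.array([x,y,z])-p)*100,2))
E
python3 - <<'E'
from plant import r
from h import *
ims=[]
off={"top":(155,145,335,245,4.4),"side":(165,140,305,280,4.2)}
for n in("top","side"):
    d=r.snapshot(n);cal(d,n);x0,y0,x1,y1,k=off[n]
    im=cv2.resize(d["color"][y0:y1,x0:x1,::-1],None,fx=k,fy=k,interpolation=cv2.INTER_CUBIC)
    def line(P,col):
        q=((proj(n,P)-[x0,y0]+.5)*k-.5).round().astype(int); cv2.polylines(im,[q],True,col,1,cv2.LINE_AA)
    for i in range(-2,3):
        line([w(x,i*.108+y,.03,RACK) for x,y in((-.066,-.048),(.066,-.048),(.066,.048),(-.066,.048))],(0,255,255))
    line([w(x,y,.03,RACK) for x,y in((-.078,-.276),(.112,-.276),(.112,.276),(-.078,.276))],(0,255,0))
    for i,(hx,hy) in {2:(.4877,.2288),1:(.5091,.126),-1:(.5661,-.0872),-2:(.5887,-.1907)}.items():
        hp=[hx,hy,RACK[2]]; line([w(x,y,.11,hp) for x,y in((-.05,-.007),(.05,-.007),(.05,.007),(-.05,.007))],(255,255,0))
        if n=="top":print(i,"handle rel bay",np.round(R.from_euler('z',-RACK[2]).apply(np.r_[hx,hy,0]-[RACK[0],RACK[1],0])[:2]-[0,.108*i],4))
    cv2.imwrite(f"pics/ov_{n}.png",im)
print("bottle",unproj("top",[[203/1.5,255/1.5]],.08))
plan(r,.5395,.0205,.23,RACK[2])
E
```

```text
2 handle rel bay [ 0.0009 -0.0014]
1 handle rel bay [-0.0036  0.0017]
-1 handle rel bay [-0.0006 -0.0029]
-2 handle rel bay [-0.0041 -0.0008]
bottle [[0.60381333 0.39991972 0.08      ]]
turn [-173.8   -0.     0. ] shift now-axes [  1.97 -45.62 -51.29] goal-axes [ 1.96 50.88 46.07]
turn [6.2 0.  0. ] shift now-axes [  1.97 -45.62 -51.29] goal-axes [  1.96 -50.88 -46.07]
```

View pics/ov_top.png

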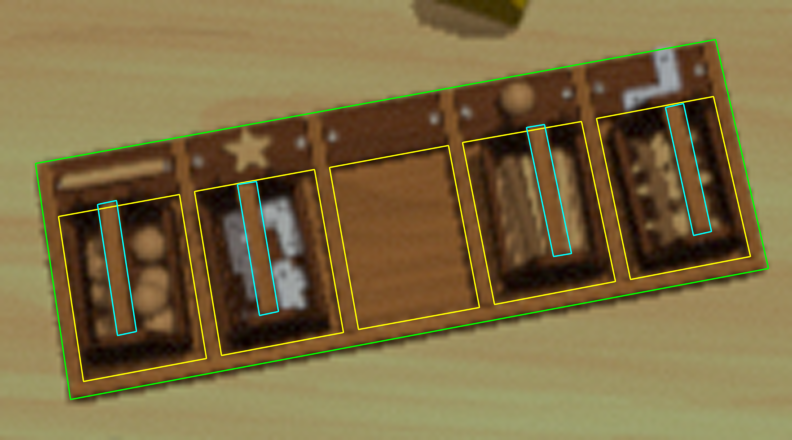

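View pics/ov_side.png

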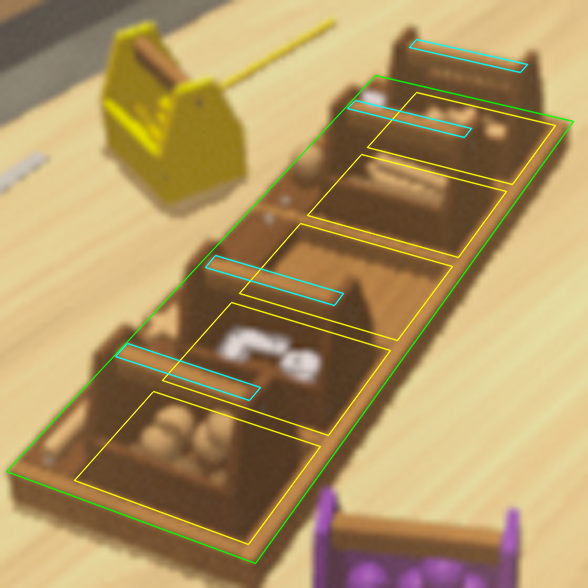

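The overlay fits both views to about 2 mm. Tool y is −rack y and tool z is −rack x. I'll go above the bare bay first.

>>> drive_tool:
  deltas:
    - [[6.2,0,0],[0,0,0],5]
    - [[0,0,0],[0.09,-2.31,-2.1],5]
    - [[0,0,0],[0.09,-2.31,-2.1],5]
    - [[0,0,0],[0.09,-2.31,-2.1],5]
    - [[0,0,0],[0.09,-2.31,-2.1],5]
    - [[0,0,0],[0.09,-2.31,-2.1],5]
    - [[0,0,0],[0.09,-2.31,-2.1],5]
    - [[0,0,0],[0.09,-2.31,-2.1],5]
    - [[0,0,0],[0.09,-2.31,-2.1],5]
    - [[0,0,0],[0.09,-2.31,-2.1],5]
    - [[0,0,0],[0.09,-2.31,-2.1],5]
    - [[0,0,0],[0.09,-2.31,-2.1],5]
  force: 30

```text
clock: 1.4
tool_pos: [0.3801, -0.2816, 0.24]
eef_rot: [0.702, 0.087, -0.702, 0.087]
contact_force: [0.7, -0.4, 0.3]
opening: 0.571
```

>>> drive_tool:
  deltas:
    - [[0,0,0],[0.09,-2.31,-2.1],5]
    - [[0,0,0],[0.09,-2.31,-2.1],5]
    - [[0,0,0],[0.09,-2.31,-2.1],5]
    - [[0,0,0],[0.09,-2.31,-2.1],5]
    - [[0,0,0],[0.09,-2.31,-2.1],5]
    - [[0,0,0],[0.09,-2.31,-2.1],5]
    - [[0,0,0],[0.09,-2.31,-2.1],5]
    - [[0,0,0],[0.09,-2.31,-2.1],5]
    - [[0,0,0],[0.09,-2.31,-2.1],5]
    - [[0,0,0],[0.09,-2.31,-2.1],5]
    - [[0,0,0],[0.09,-2.31,-2.1],5]
    - [[0,0,0],[0,0,0],5]

```text
clock: 2.4
tool_pos: [0.5442, 0.0282, 0.23]
eef_rot: [0.703, 0.092, -0.7, 0.089]
contact_force: [1.3, 1.4, 0.1]
opening: 0.562
```

>>> drive_tool:
  deltas:
    - [[0,0,0],[0,-2.4,0],5]
    - [[0,0,0],[0,-2.4,0],5]
    - [[0,0,0],[0,-2.4,0],5]
    - [[0,0,0],[0,-2.4,0],5]
    - [[0,0,0],[0,-2.4,0],5]
    - [[0,0,0],[0,-2.4,0],5]
    - [[0,0,0],[0,-2.4,0],5]
    - [[0,0,0],[0,-2.4,0],5]
    - [[0,0,0],[0,-2.2,0],5]
    - [[0,0,0],[0,0,0],5]
    - [[0,0,0],[0,0,0],5]

```text
clock: 3.32
tool_pos: [0.4882, 0.2286, 0.2299]
eef_rot: [0.702, 0.088, -0.702, 0.088]
contact_force: [0.1, -1.2, 0.3]
opening: 0.569
```

Run:
```python
from plant import r
from h import *
plan(r,.4877,.2288,.092,RACK[2])
```

```text
turn [-179.8   -0.    -0. ] shift now-axes [13.79 -0.03  0.05] goal-axes [13.79  0.03 -0.05]
turn [ 0.2 -0.   0. ] shift now-axes [13.79 -0.03  0.05] goal-axes [13.79 -0.03  0.05]
```

>>> drive_tool:
  deltas:
    - [[0,0,0],[2.3,0,0],5]
    - [[0,0,0],[2.3,0,0],5]
    - [[0,0,0],[2.3,0,0],5]
    - [[0,0,0],[2.3,0,0],5]
    - [[0,0,0],[2.0,0,0],5]
    - [[0,0,0],[1.6,0,0],5]
    - [[0,0,0],[1.0,0,0],5]
    - [[0,0,0],[0,0,0],5]
    - [[0,0,0],[0,0,0],0]
    - [[0,0,0],[0,0,0],0]
    - [[0,0,0],[0,0,0],0]
    - [[0,0,0],[0,0,0],0]
  force: 40

```text
clock: 4.32
tool_pos: [0.4893, 0.2277, 0.0929]
eef_rot: [0.702, 0.087, -0.701, 0.087]
contact_force: [-0.8, 0.3, 0.3]
opening: 0.288
```

>>> drive_tool:
  deltas:
    - [[0,0,0],[0,0,0],0]
    - [[0,0,0],[0,0,0],0]
    - [[0,0,0],[0,0,0],0]
    - [[0,0,0],[0,0,0],0]

```text
clock: 4.65
tool_pos: [0.4888, 0.2284, 0.0923]
eef_rot: [0.702, 0.088, -0.701, 0.087]
contact_force: [-0.4, 2.0, 3.2]
opening: 0.156
```

>>> drive_tool:
  deltas:
    - [[0,0,0],[-0.5,0,0],0]
    - [[0,0,0],[-1.0,0,0],0]
    - [[0,0,0],[-1.8,0,0],0]
    - [[0,0,0],[-2.2,0,0],0]
    - [[0,0,0],[-2.2,0,0],0]
    - [[0,0,0],[-2.2,0,0],0]
    - [[0,0,0],[-1.7,0,0],0]
    - [[0,0,0],[-1.0,0,0],0]
    - [[0,0,0],[-0.4,0,0],0]
    - [[0,0,0],[0,0,0],0]
    - [[0,0,0],[0,0,0],0]

```text
clock: 5.57
tool_pos: [0.4881, 0.2271, 0.2213]
eef_rot: [-0.701, -0.087, 0.702, -0.088]
contact_force: [-0.3, 0.1, -3.5]
opening: 0.151
```

Run:
```python
from plant import r
from h import *
s=r.get_state();print(s["opening"],s["contact_force"],s["moment"])
plan(r,*w(0,0,.225,RACK),RACK[2])
im=r.snapshot("side")["color"][:,:,::-1]
cv2.imwrite("pics/lift.png",cv2.resize(im[100:290,100:310],None,fx=3,fy=3))
```

```text
0.15112611575160592 [-0.34532031  0.12006951 -3.53507549] [ 0.00644293 -0.01060365  0.02164805]
turn [ 1.8e+02 -1.0e-01 -1.0e-01] shift now-axes [-0.36 21.29  0.08] goal-axes [ -0.37 -21.29  -0.08]
turn [-0.   0.1 -0. ] shift now-axes [-0.36 21.29  0.08] goal-axes [-0.37 21.29  0.08]
```

View pics/lift.png

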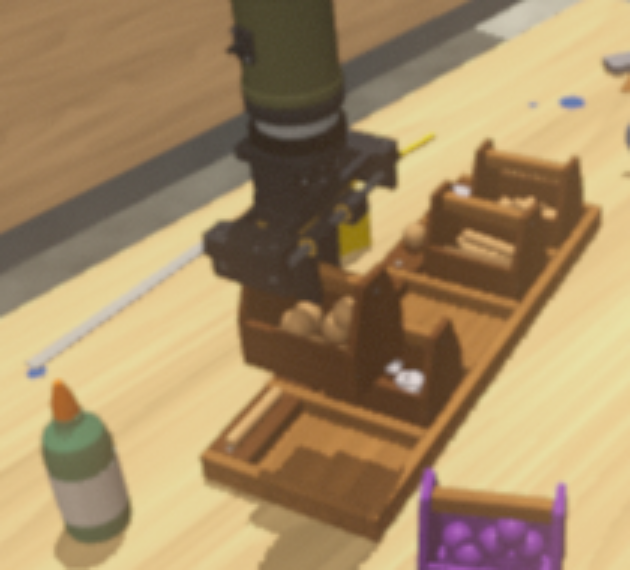

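>>> drive_tool:
  deltas:
    - [[0,0,0],[-0.4,0.5,0],0]
    - [[0,0,0],[0,1.3,0],0]
    - [[0,0,0],[0,2.2,0],0]
    - [[0,0,0],[0,2.8,0.1],0]
    - [[0,0,0],[0,3.0,0],0]
    - [[0,0,0],[0,3.0,0],0]
    - [[0,0,0],[0,3.0,0],0]
    - [[0,0,0],[0,2.6,0],0]
    - [[0,0,0],[0,1.7,0],0]
    - [[0,0,0],[0,0.9,0],0]
    - [[0,0,0],[0,0.3,0],0]
    - [[0,0,0],[0,0,0],0]

```text
clock: 6.62
tool_pos: [0.5397, 0.0206, 0.2255]
eef_rot: [-0.701, -0.087, 0.702, -0.087]
contact_force: [-0.2, 0.9, -1.8]
opening: 0.152
```

>>> drive_tool:
  deltas:
    - [[0,0,0],[0,0,0],0]
    - [[0,0,0],[0,0,0],0]
    - [[0,0,0],[1.0,0,0],0]
    - [[0,0,0],[2.0,0,0],0]
    - [[0,0,0],[2.2,0,0],0]
    - [[0,0,0],[2.2,0,0],0]
    - [[0,0,0],[1.6,0,0],0]
    - [[0,0,0],[1.0,0,0],0]
    - [[0,0,0],[0,0,0],0]
    - [[0,0,0],[0,0,0],0]

```text
clock: 7.45
tool_pos: [0.5398, 0.0213, 0.1256]
eef_rot: [-0.701, -0.088, 0.702, -0.088]
contact_force: [0.2, 0.3, -2.7]
opening: 0.151
```

Run:
```python
from plant import r
from h import *
print(r.get_state()["contact_force"])
plan(r,*w(0,0,.0925,RACK),RACK[2])
```

```text
[ 0.2176284   0.25462612 -2.69207575]
turn [-1.8e+02 -0.0e+00  1.0e-01] shift now-axes [3.31 0.07 0.04] goal-axes [ 3.31 -0.07 -0.04]
turn [0. 0. 0.] shift now-axes [3.31 0.07 0.04] goal-axes [3.31 0.07 0.04]
```

>>> drive_tool:
  deltas:
    - [[0,0,0],[1.0,0.05,0],0]
    - [[0,0,0],[1.0,0,0],0]
    - [[0,0,0],[0.7,0,0],0]
    - [[0,0,0],[0.4,0,0],0]
    - [[0,0,0],[0.2,0,0],0]
    - [[0,0,0],[0,0,0],0]
    - [[0,0,0],[0,0,0],0]

```text
clock: 8.03
tool_pos: [0.5402, 0.0203, 0.093]
eef_rot: [0.702, 0.087, -0.702, 0.087]
contact_force: [-0.4, -0.4, -2.7]
opening: 0.154
```

>>> drive_tool:
  deltas:
    - [[0,0,0],[0,0,0],5]
    - [[0,0,0],[0,0,0],5]
    - [[0,0,0],[0,0,0],5]
    - [[0,0,0],[0,0,0],5]
    - [[0,0,0],[-0.5,0,0],5]
    - [[0,0,0],[-1.5,0,0],5]
    - [[0,0,0],[-2.5,0,0],5]
    - [[0,0,0],[-2.5,0,0],5]
    - [[0,0,0],[-2.5,0,0],5]
    - [[0,0,0],[-2.0,0,0],5]
    - [[0,0,0],[-1.5,0,0],5]
    - [[0,0,0],[0,0,0],5]

```text
clock: 9.03
tool_pos: [0.5419, 0.0204, 0.2264]
eef_rot: [0.704, 0.087, -0.699, 0.087]
contact_force: [-0.7, 0.9, -0.6]
opening: 0.568
```

Run:
```python
from plant import r
from h import *
plan(r,.5661,-.0872,.2255,RACK[2])
```

```text
turn [ 1.8e+02 -1.0e-01  6.0e-01] shift now-axes [ 0.1  11.02  0.29] goal-axes [  0.09 -11.02  -0.3 ]
turn [-0.  -0.4 -0.1] shift now-axes [ 0.1  11.02  0.29] goal-axes [ 0.09 11.02  0.3 ]
```

>>> drive_tool:
  deltas:
    - [[0,0,0],[0,1.5,0.1],5]
    - [[0,0,0],[0,2.5,0],5]
    - [[0,0,0],[0,3.0,0],5]
    - [[0,0,0],[0,2.5,0],5]
    - [[0,0,0],[0,1.5,0],5]
    - [[0,0,0],[0,0,0],5]
    - [[0,0,0],[0,0,0],5]

```text
clock: 9.62
tool_pos: [0.5654, -0.087, 0.2222]
eef_rot: [-0.701, -0.087, 0.702, -0.087]
contact_force: [-0.0, 0.7, -0.4]
opening: 0.567
```

>>> drive_tool:
  deltas:
    - [[0,0,0],[2.0,0,0],5]
    - [[0,0,0],[2.3,0,0],5]
    - [[0,0,0],[2.3,0,0],5]
    - [[0,0,0],[2.3,0,0],5]
    - [[0,0,0],[2.0,0,0],5]
    - [[0,0,0],[1.5,0,0],5]
    - [[0,0,0],[1.0,0,0],5]
    - [[0,0,0],[0,0,0],5]
    - [[0,0,0],[0,0,0],0]
    - [[0,0,0],[0,0,0],0]
    - [[0,0,0],[0,0,0],0]
    - [[0,0,0],[0,0,0],0]

```text
clock: 10.62
tool_pos: [0.5666, -0.0866, 0.0899]
eef_rot: [0.702, 0.087, -0.701, 0.087]
contact_force: [-0.1, 0.6, 0.2]
opening: 0.287
```

>>> drive_tool:
  deltas:
    - [[0,0,0],[0,0,0],0]
    - [[0,0,0],[0,0,0],0]
    - [[0,0,0],[0,0,0],0]
    - [[0,0,0],[0,0,0],0]
    - [[0,0,0],[0,0,0],0]

```text
clock: 11.03
tool_pos: [0.5661, -0.0863, 0.0892]
eef_rot: [0.702, 0.087, -0.702, 0.087]
contact_force: [-0.5, 1.8, 3.0]
opening: 0.149
```

>>> drive_tool:
  deltas:
    - [[0,0,0],[-0.5,0,0],0]
    - [[0,0,0],[-1.0,0,0],0]
    - [[0,0,0],[-1.8,0,0],0]
    - [[0,0,0],[-2.3,0,0],0]
    - [[0,0,0],[-2.3,0,0],0]
    - [[0,0,0],[-2.3,0,0],0]
    - [[0,0,0],[-1.8,0,0],0]
    - [[0,0,0],[-1.0,0,0],0]
    - [[0,0,0],[-0.6,0,0],0]
    - [[0,0,0],[0,0,0],0]
    - [[0,0,0],[0,0,0],0]

```text
clock: 11.95
tool_pos: [0.5654, -0.0866, 0.2243]
eef_rot: [-0.701, -0.087, 0.702, -0.087]
contact_force: [0.0, -0.1, -2.5]
opening: 0.15
```

Run:
```python
from plant import r
from h import *
plan(r,*w(0.0005,.216,.225,RACK),RACK[2])
```

```text
turn [ 1.8e+02  0.0e+00 -1.0e-01] shift now-axes [ -0.06 -32.62  -0.16] goal-axes [-0.07 32.62  0.17]
turn [-0.   0.1  0. ] shift now-axes [ -0.06 -32.62  -0.16] goal-axes [ -0.07 -32.62  -0.17]
```

>>> drive_tool:
  deltas:
    - [[0,0,0],[0,-0.6,-0.1],0]
    - [[0,0,0],[0,-1.5,-0.1],0]
    - [[0,0,0],[0,-2.6,0],0]
    - [[0,0,0],[0,-3.3,0],0]
    - [[0,0,0],[0,-3.3,0],0]
    - [[0,0,0],[0,-3.3,0],0]
    - [[0,0,0],[0,-3.3,0],0]
    - [[0,0,0],[0,-3.3,0],0]
    - [[0,0,0],[0,-3.3,0],0]
    - [[0,0,0],[0,-3.3,0],0]
    - [[0,0,0],[0,-2.6,0],0]
    - [[0,0,0],[0,-1.4,0],0]

```text
clock: 12.95
tool_pos: [0.4875, 0.2273, 0.2238]
eef_rot: [-0.701, -0.09, 0.702, -0.089]
contact_force: [0.7, -0.1, -2.9]
opening: 0.152
```

>>> drive_tool:
  deltas:
    - [[0,0,0],[0,-0.6,0],0]
    - [[0,0,0],[0,-0.2,0],0]
    - [[0,0,0],[0,0,0],0]
    - [[0,0,0],[0,0,0],0]
    - [[0,0,0],[1.0,0,0],0]
    - [[0,0,0],[2.0,0,0],0]
    - [[0,0,0],[2.2,0,0],0]
    - [[0,0,0],[2.2,0,0],0]
    - [[0,0,0],[1.6,0,0],0]
    - [[0,0,0],[1.0,0,0],0]
    - [[0,0,0],[0,0,0],0]
    - [[0,0,0],[0,0,0],0]

```text
clock: 13.95
tool_pos: [0.4882, 0.2292, 0.1246]
eef_rot: [-0.702, -0.087, 0.702, -0.087]
contact_force: [0.8, -0.1, -2.3]
opening: 0.152
```

Run:
```python
from plant import r
from h import *
plan(r,*w(0.0005,.216,.0895,RACK),RACK[2])
```

```text
turn [ 1.799e+02 -1.000e-01 -1.000e-01] shift now-axes [ 3.51 -0.11  0.09] goal-axes [ 3.51  0.11 -0.1 ]
turn [-0.1  0.  -0. ] shift now-axes [ 3.51 -0.11  0.09] goal-axes [ 3.51 -0.11  0.1 ]
```

>>> drive_tool:
  deltas:
    - [[0,0,0],[1.0,-0.1,0.1],0]
    - [[0,0,0],[1.0,0,0],0]
    - [[0,0,0],[0.8,0,0],0]
    - [[0,0,0],[0.4,0,0],0]
    - [[0,0,0],[0.3,0,0],0]
    - [[0,0,0],[0,0,0],0]
    - [[0,0,0],[0,0,0],0]
    - [[0,0,0],[0,0,0],5]
    - [[0,0,0],[0,0,0],5]
    - [[0,0,0],[0,0,0],5]
    - [[0,0,0],[0,0,0],5]

```text
clock: 14.87
tool_pos: [0.4872, 0.2308, 0.0902]
eef_rot: [0.702, 0.087, -0.701, 0.087]
contact_force: [0.1, -0.1, -0.2]
opening: 0.426
```

>>> drive_tool:
  deltas:
    - [[0,0,0],[-0.5,0,0],5]
    - [[0,0,0],[-1.5,0,0],5]
    - [[0,0,0],[-2.5,0,0],5]
    - [[0,0,0],[-2.5,0,0],5]
    - [[0,0,0],[-2.5,0,0],5]
    - [[0,0,0],[-2.5,0,0],5]
    - [[0,0,0],[-1.5,0,0],5]
    - [[0,0,0],[0,0,0],5]
    - [[0,0,0],[0,0,0],5]

```text
clock: 15.62
tool_pos: [0.4871, 0.2308, 0.2257]
eef_rot: [0.702, 0.088, -0.701, 0.087]
contact_force: [-0.2, -0.6, -1.1]
opening: 0.566
```

Run:
```python
from plant import r
from h import *
plan(r,*w(0.0005,0,.225,RACK),RACK[2])
```

```text
turn [180.    0.    0.2] shift now-axes [6.000e-02 2.167e+01 2.000e-02] goal-axes [  0.07 -21.67  -0.03]
turn [-0.  -0.1  0. ] shift now-axes [6.000e-02 2.167e+01 2.000e-02] goal-axes [ 0.07 21.67  0.03]
```

Next is the ball tote: C → D.

>>> drive_tool:
  deltas:
    - [[0,0,0],[0,1.5,0],5]
    - [[0,0,0],[0,2.5,0],5]
    - [[0,0,0],[0,3.4,0],5]
    - [[0,0,0],[0,3.4,0],5]
    - [[0,0,0],[0,3.4,0],5]
    - [[0,0,0],[0,3.4,0],5]
    - [[0,0,0],[0,2.5,0],5]
    - [[0,0,0],[0,1.5,0],5]
    - [[0,0,0],[0,0,0],5]
    - [[0,0,0],[0,0,0],5]

```text
clock: 16.45
tool_pos: [0.539, 0.021, 0.2237]
eef_rot: [-0.701, -0.087, 0.703, -0.087]
contact_force: [-0.5, 0.6, -0.3]
opening: 0.567
```

>>> drive_tool:
  deltas:
    - [[0,0,0],[2.0,0,0],5]
    - [[0,0,0],[2.3,0,0],5]
    - [[0,0,0],[2.3,0,0],5]
    - [[0,0,0],[2.3,0,0],5]
    - [[0,0,0],[2.0,0,0],5]
    - [[0,0,0],[1.5,0,0],5]
    - [[0,0,0],[1.0,0,0],5]
    - [[0,0,0],[0,0,0],5]
    - [[0,0,0],[0,0,0],0]
    - [[0,0,0],[0,0,0],0]
    - [[0,0,0],[0,0,0],0]
    - [[0,0,0],[0,0,0],0]

```text
clock: 17.45
tool_pos: [0.5404, 0.0214, 0.0918]
eef_rot: [0.702, 0.087, -0.701, 0.087]
contact_force: [0.4, -0.2, -0.3]
opening: 0.289
```

>>> drive_tool:
  deltas:
    - [[0,0,0],[0,0,0],0]
    - [[0,0,0],[0,0,0],0]
    - [[0,0,0],[0,0,0],0]
    - [[0,0,0],[0,0,0],0]
    - [[0,0,0],[0,0,0],0]

```text
clock: 17.87
tool_pos: [0.54, 0.0216, 0.0912]
eef_rot: [0.702, 0.088, -0.701, 0.087]
contact_force: [0.1, 0.9, 2.9]
opening: 0.154
```

>>> drive_tool:
  deltas:
    - [[0,0,0],[-0.5,0,0],0]
    - [[0,0,0],[-1.0,0,0],0]
    - [[0,0,0],[-1.8,0,0],0]
    - [[0,0,0],[-2.0,0,0],0]
    - [[0,0,0],[-1.6,0,0],0]
    - [[0,0,0],[-0.8,0,0],0]
    - [[0,0,0],[-0.3,0,0],0]
    - [[0,0,0],[0,0,0],0]
    - [[0,0,0],[0,0,0],0]

```text
clock: 18.62
tool_pos: [0.5392, 0.0211, 0.1704]
eef_rot: [-0.701, -0.087, 0.702, -0.087]
contact_force: [-0.2, -0.2, -3.3]
opening: 0.154
```

>>> drive_tool:
  deltas:
    - [[0,0,0],[0,0.5,0],0]
    - [[0,0,0],[0,1.2,0],0]
    - [[0,0,0],[0,2.0,0],0]
    - [[0,0,0],[0,2.5,0],0]
    - [[0,0,0],[0,2.2,0],0]
    - [[0,0,0],[0,1.4,0],0]
    - [[0,0,0],[0,0.8,0],0]
    - [[0,0,0],[0,0.2,0],0]
    - [[0,0,0],[0,0,0],0]
    - [[0,0,0],[0,0,0],0]

```text
clock: 19.45
tool_pos: [0.5659, -0.0823, 0.1706]
eef_rot: [-0.701, -0.088, 0.702, -0.087]
contact_force: [-0.0, 1.0, -2.4]
opening: 0.152
```

Run:
```python
from plant import r
from h import *
plan(r,*w(0.0005,-.108,.0912,RACK),RACK[2])
```

```text
turn [-1.799e+02 -1.000e-01  0.000e+00] shift now-axes [ 7.94  0.2  -0.01] goal-axes [ 7.94 -0.19  0.01]
turn [0.1 0.  0.1] shift now-axes [ 7.94  0.2  -0.01] goal-axes [ 7.94  0.19 -0.01]
```

>>> drive_tool:
  deltas:
    - [[0,0,0],[0.5,0.1,0],0]
    - [[0,0,0],[1.2,0,0],0]
    - [[0,0,0],[1.8,0,0],0]
    - [[0,0,0],[1.8,0,0],0]
    - [[0,0,0],[1.4,0,0],0]
    - [[0,0,0],[0.7,0,0],0]
    - [[0,0,0],[0.4,0,0],0]
    - [[0,0,0],[0.2,0,0],0]
    - [[0,0,0],[0,0,0],0]
    - [[0,0,0],[0,0,0],0]
    - [[0,0,0],[0,0,0],5]
    - [[0,0,0],[0,0,0],5]

```text
clock: 20.45
tool_pos: [0.5673, -0.0845, 0.0916]
eef_rot: [0.702, 0.087, -0.701, 0.088]
contact_force: [-0.9, 0.2, -0.3]
opening: 0.28
```

>>> drive_tool:
  deltas:
    - [[0,0,0],[0,0,0],5]
    - [[0,0,0],[0,0,0],5]
    - [[0,0,0],[-0.5,0,0],5]
    - [[0,0,0],[-1.5,0,0],5]
    - [[0,0,0],[-2.5,0,0],5]
    - [[0,0,0],[-2.5,0,0],5]
    - [[0,0,0],[-2.5,0,0],5]
    - [[0,0,0],[-2.5,0,0],5]
    - [[0,0,0],[-1.5,0,0],5]
    - [[0,0,0],[0,0,0],5]

```text
clock: 21.28
tool_pos: [0.5686, -0.0847, 0.2297]
eef_rot: [0.704, 0.087, -0.699, 0.088]
contact_force: [0.2, 0.0, -0.4]
opening: 0.572
```

Run:
```python
from plant import r
from h import *
plan(r,.5095,.126,.225,RACK[2])
```

```text
turn [180.   -0.2   0.6] shift now-axes [  0.41 -21.88   0.58] goal-axes [ 0.47 21.88 -0.57]
turn [-0.  -0.4 -0.1] shift now-axes [  0.41 -21.88   0.58] goal-axes [  0.47 -21.88   0.57]
```

>>> drive_tool:
  deltas:
    - [[0,0,0],[0,-1.5,0.2],5]
    - [[0,0,0],[0,-2.5,0.2],5]
    - [[0,0,0],[0,-3.4,0],5]
    - [[0,0,0],[0,-3.4,0],5]
    - [[0,0,0],[0,-3.4,0],5]
    - [[0,0,0],[0,-3.4,0],5]
    - [[0,0,0],[0,-2.6,0],5]
    - [[0,0,0],[0,-1.6,0],5]
    - [[0,0,0],[0,0,0],5]
    - [[0,0,0],[0,0,0],5]

```text
clock: 22.12
tool_pos: [0.5076, 0.1269, 0.2248]
eef_rot: [-0.701, -0.088, 0.703, -0.089]
contact_force: [-0.0, -1.4, -0.3]
opening: 0.568
```

Run:
```python
from plant import r
from h import *
plan(r,.5095,.126,.0915,RACK[2])
```

```text
turn [-179.8    0.     0.3] shift now-axes [13.33  0.13 -0.2 ] goal-axes [13.33 -0.13  0.16]
turn [ 0.2  0.2 -0. ] shift now-axes [13.33  0.13 -0.2 ] goal-axes [13.33  0.13 -0.16]
```

>>> drive_tool:
  deltas:
    - [[0,0,0],[2.0,0.1,-0.1],5]
    - [[0,0,0],[2.3,0,0],5]
    - [[0,0,0],[2.3,0,0],5]
    - [[0,0,0],[2.3,0,0],5]
    - [[0,0,0],[2.0,0,0],5]
    - [[0,0,0],[1.4,0,0],5]
    - [[0,0,0],[1.0,0,0],5]
    - [[0,0,0],[0,0,0],5]
    - [[0,0,0],[0,0,0],0]
    - [[0,0,0],[0,0,0],0]
    - [[0,0,0],[0,0,0],0]
    - [[0,0,0],[0,0,0],0]

```text
clock: 23.12
tool_pos: [0.511, 0.1252, 0.0938]
eef_rot: [0.702, 0.087, -0.701, 0.087]
contact_force: [-0.1, 0.3, 0.3]
opening: 0.287
```

>>> drive_tool:
  deltas:
    - [[0,0,0],[0,0,0],0]
    - [[0,0,0],[0,0,0],0]
    - [[0,0,0],[0,0,0],0]
    - [[0,0,0],[0,0,0],0]
    - [[0,0,0],[0,0,0],0]

```text
clock: 23.53
tool_pos: [0.5106, 0.126, 0.0933]
eef_rot: [0.702, 0.088, -0.701, 0.087]
contact_force: [-0.8, 2.9, 4.2]
opening: 0.154
```

>>> drive_tool:
  deltas:
    - [[0,0,0],[-0.5,0,0],0]
    - [[0,0,0],[-1.0,0,0],0]
    - [[0,0,0],[-1.8,0,0],0]
    - [[0,0,0],[-2.0,0,0],0]
    - [[0,0,0],[-1.6,0,0],0]
    - [[0,0,0],[-0.8,0,0],0]
    - [[0,0,0],[-0.3,0,0],0]
    - [[0,0,0],[0,0,0],0]
    - [[0,0,0],[0,0,0],0]

```text
clock: 24.28
tool_pos: [0.5099, 0.1249, 0.1724]
eef_rot: [-0.701, -0.087, 0.702, -0.087]
contact_force: [-0.0, -1.7, -3.2]
opening: 0.148
```

Run:
```python
from plant import r
from h import *
plan(r,*w(0.002,0,.0915,RACK),RACK[2])
```

```text
turn [ 1.8e+02 -0.0e+00 -1.0e-01] shift now-axes [ 8.09 10.84 -0.53] goal-axes [  8.09 -10.85   0.51]
turn [-0.   0.1 -0. ] shift now-axes [ 8.09 10.84 -0.53] goal-axes [ 8.09 10.85 -0.51]
```

>>> drive_tool:
  deltas:
    - [[0,0,0],[0,0.5,-0.1],0]
    - [[0,0,0],[0,1.2,-0.1],0]
    - [[0,0,0],[0,2.0,-0.1],0]
    - [[0,0,0],[0,2.5,0],0]
    - [[0,0,0],[0,2.2,0],0]
    - [[0,0,0],[0,1.4,0],0]
    - [[0,0,0],[0,0.8,0],0]
    - [[0,0,0],[0,0.3,0],0]
    - [[0,0,0],[0,0,0],0]
    - [[0,0,0],[0,0,0],0]

```text
clock: 25.12
tool_pos: [0.5398, 0.0212, 0.1727]
eef_rot: [-0.701, -0.088, 0.702, -0.087]
contact_force: [0.7, -0.1, -3.1]
opening: 0.155
```

>>> drive_tool:
  deltas:
    - [[0,0,0],[0.5,0,0],0]
    - [[0,0,0],[1.2,0,0],0]
    - [[0,0,0],[1.8,0,0],0]
    - [[0,0,0],[1.8,0,0],0]
    - [[0,0,0],[1.4,0,0],0]
    - [[0,0,0],[0.7,0,0],0]
    - [[0,0,0],[0.4,0,0],0]
    - [[0,0,0],[0.2,0,0],0]
    - [[0,0,0],[0,0,0],0]
    - [[0,0,0],[0,0,0],0]
    - [[0,0,0],[0,0,0],5]
    - [[0,0,0],[0,0,0],5]

```text
clock: 26.12
tool_pos: [0.541, 0.0203, 0.0936]
eef_rot: [0.703, 0.087, -0.701, 0.087]
contact_force: [-0.1, -0.5, 0.4]
opening: 0.283
```

>>> drive_tool:
  deltas:
    - [[0,0,0],[0,0,0],5]
    - [[0,0,0],[0,0,0],5]
    - [[0,0,0],[-0.5,0,0],5]
    - [[0,0,0],[-1.5,0,0],5]
    - [[0,0,0],[-2.5,0,0],5]
    - [[0,0,0],[-2.5,0,0],5]
    - [[0,0,0],[-2.5,0,0],5]
    - [[0,0,0],[-2.5,0,0],5]
    - [[0,0,0],[-1.5,0,0],5]
    - [[0,0,0],[0,0,0],5]
    - [[0,0,0],[0,0,0],5]

```text
clock: 27.03
tool_pos: [0.5403, 0.0202, 0.2287]
eef_rot: [0.702, 0.087, -0.701, 0.087]
contact_force: [-0.5, 0.4, -0.7]
opening: 0.567
```

Run:
```python
from plant import r
from h import *
plan(r,.589,-.1907,.225,RACK[2])
```

```text
turn [180.   -0.    0.2] shift now-axes [ 0.38 21.64  0.45] goal-axes [  0.37 -21.64  -0.46]
turn [-0.  -0.1 -0. ] shift now-axes [ 0.38 21.64  0.45] goal-axes [ 0.37 21.64  0.46]
```

Next is the star tote: E → B.

>>> drive_tool:
  deltas:
    - [[0,0,0],[0,1.5,0.2],5]
    - [[0,0,0],[0.3,2.5,0.2],5]
    - [[0,0,0],[0,3.4,0],5]
    - [[0,0,0],[0,3.4,0],5]
    - [[0,0,0],[0,3.4,0],5]
    - [[0,0,0],[0,3.4,0],5]
    - [[0,0,0],[0,2.5,0],5]
    - [[0,0,0],[0,1.5,0],5]
    - [[0,0,0],[0,0,0],5]
    - [[0,0,0],[0,0,0],5]
    - [[0,0,0],[0,0,0],5]

```text
clock: 27.95
tool_pos: [0.5887, -0.1871, 0.2243]
eef_rot: [-0.701, -0.089, 0.702, -0.087]
contact_force: [0.1, 1.0, 0.5]
opening: 0.569
```

Run:
```python
from plant import r
from h import *
plan(r,.589,-.1907,.092,RACK[2])
```

```text
turn [-1.798e+02 -2.000e-01  1.000e-01] shift now-axes [13.23  0.39  0.05] goal-axes [13.23 -0.36 -0.06]
turn [0.2 0.  0.2] shift now-axes [13.23  0.39  0.05] goal-axes [13.23  0.36  0.06]
```

>>> drive_tool:
  deltas:
    - [[0,0,0],[2.0,0.2,0],5]
    - [[0,0,0],[2.3,0.1,0],5]
    - [[0,0,0],[2.3,0,0],5]
    - [[0,0,0],[2.3,0,0],5]
    - [[0,0,0],[2.0,0,0],5]
    - [[0,0,0],[1.4,0,0],5]
    - [[0,0,0],[0.9,0,0],5]
    - [[0,0,0],[0,0,0],5]
    - [[0,0,0],[0,0,0],0]
    - [[0,0,0],[0,0,0],0]
    - [[0,0,0],[0,0,0],0]
    - [[0,0,0],[0,0,0],0]

```text
clock: 28.95
tool_pos: [0.5904, -0.1931, 0.094]
eef_rot: [0.702, 0.087, -0.701, 0.088]
contact_force: [-0.5, 0.7, 0.2]
opening: 0.289
```

>>> drive_tool:
  deltas:
    - [[0,0,0],[0,0,0],0]
    - [[0,0,0],[0,0,0],0]
    - [[0,0,0],[0,0,0],0]
    - [[0,0,0],[0,0,0],0]
    - [[0,0,0],[0,0,0],0]

```text
clock: 29.37
tool_pos: [0.5899, -0.1923, 0.0932]
eef_rot: [0.702, 0.088, -0.702, 0.087]
contact_force: [-1.3, 3.1, 4.6]
opening: 0.15
```

>>> drive_tool:
  deltas:
    - [[0,0,0],[-0.5,0,0],0]
    - [[0,0,0],[-1.0,0,0],0]
    - [[0,0,0],[-1.8,0,0],0]
    - [[0,0,0],[-2.3,0,0],0]
    - [[0,0,0],[-2.3,0,0],0]
    - [[0,0,0],[-2.3,0,0],0]
    - [[0,0,0],[-1.8,0,0],0]
    - [[0,0,0],[-1.0,0,0],0]
    - [[0,0,0],[-0.6,0,0],0]
    - [[0,0,0],[0,0,0],0]
    - [[0,0,0],[0,0,0],0]

```text
clock: 30.28
tool_pos: [0.5891, -0.1931, 0.2282]
eef_rot: [-0.701, -0.087, 0.702, -0.087]
contact_force: [0.3, 0.4, -4.8]
opening: 0.154
```

Run:
```python
from plant import r
from h import *
plan(r,*w(0.001,.108,.226,RACK),RACK[2])
plan(r,*w(-.0041,-.2168,.226,RACK),RACK[2])
```

```text
turn [ 1.8e+02  0.0e+00 -1.0e-01] shift now-axes [  0.23 -32.73  -0.51] goal-axes [ 0.22 32.73  0.53]
turn [-0.   0.1  0. ] shift now-axes [  0.23 -32.73  -0.51] goal-axes [  0.22 -32.73  -0.53]
turn [ 1.8e+02  0.0e+00 -1.0e-01] shift now-axes [ 0.22 -0.25 -0.02] goal-axes [0.22 0.25 0.02]
turn [-0.   0.1  0. ] shift now-axes [ 0.22 -0.25 -0.02] goal-axes [ 0.22 -0.25 -0.02]
```

>>> drive_tool:
  deltas:
    - [[0,0,0],[0,-0.7,-0.2],0]
    - [[0,0,0],[0,-1.5,-0.2],0]
    - [[0,0,0],[0,-2.6,0],0]
    - [[0,0,0],[0,-3.3,0],0]
    - [[0,0,0],[0,-3.3,0],0]
    - [[0,0,0],[0,-3.3,0],0]
    - [[0,0,0],[0,-3.3,0],0]
    - [[0,0,0],[0,-3.3,0],0]
    - [[0,0,0],[0,-3.3,0],0]
    - [[0,0,0],[0,-3.3,0],0]
    - [[0,0,0],[0,-2.6,0],0]
    - [[0,0,0],[0,-1.4,0],0]

```text
clock: 31.28
tool_pos: [0.5128, 0.1238, 0.2284]
eef_rot: [-0.701, -0.091, 0.702, -0.089]
contact_force: [-0.1, -0.6, -3.9]
opening: 0.153
```

>>> drive_tool:
  deltas:
    - [[0,0,0],[0,-0.6,0],0]
    - [[0,0,0],[0,-0.2,0],0]
    - [[0,0,0],[0,0,0],0]
    - [[0,0,0],[0,0,0],0]
    - [[0,0,0],[1.0,0,0],0]
    - [[0,0,0],[2.0,0,0],0]
    - [[0,0,0],[2.2,0,0],0]
    - [[0,0,0],[2.2,0,0],0]
    - [[0,0,0],[1.6,0,0],0]
    - [[0,0,0],[1.0,0,0],0]
    - [[0,0,0],[0,0,0],0]
    - [[0,0,0],[0,0,0],0]

```text
clock: 32.28
tool_pos: [0.5139, 0.1241, 0.1289]
eef_rot: [-0.702, -0.087, 0.702, -0.087]
contact_force: [0.7, 0.6, -3.6]
opening: 0.153
```

Run:
```python
from plant import r
from h import *
plan(r,*w(0.0,.108,.0935,RACK),RACK[2])
```

```text
turn [179.9  -0.   -0. ] shift now-axes [ 3.54 -0.13  0.06] goal-axes [ 3.54  0.13 -0.06]
turn [-0.1  0.  -0. ] shift now-axes [ 3.54 -0.13  0.06] goal-axes [ 3.54 -0.13  0.06]
```

>>> drive_tool:
  deltas:
    - [[0,0,0],[1.0,-0.1,0],0]
    - [[0,0,0],[1.0,0,0],0]
    - [[0,0,0],[0.8,0,0],0]
    - [[0,0,0],[0.4,0,0],0]
    - [[0,0,0],[0.3,0,0],0]
    - [[0,0,0],[0,0,0],0]
    - [[0,0,0],[0,0,0],0]
    - [[0,0,0],[0,0,0],5]
    - [[0,0,0],[0,0,0],5]
    - [[0,0,0],[0,0,0],5]
    - [[0,0,0],[0,0,0],5]

```text
clock: 33.2
tool_pos: [0.5138, 0.126, 0.0944]
eef_rot: [0.702, 0.087, -0.701, 0.087]
contact_force: [-0.5, 0.1, 0.9]
opening: 0.434
```

>>> drive_tool:
  deltas:
    - [[0,0,0],[-0.5,0,0],5]
    - [[0,0,0],[-1.5,0,0],5]
    - [[0,0,0],[-2.5,0,0],5]
    - [[0,0,0],[-2.5,0,0],5]
    - [[0,0,0],[-2.5,0,0],5]
    - [[0,0,0],[-2.5,0,0],5]
    - [[0,0,0],[-1.5,0,0],5]
    - [[0,0,0],[0,0,0],5]
    - [[0,0,0],[0,0,0],5]

```text
clock: 33.95
tool_pos: [0.5136, 0.126, 0.2297]
eef_rot: [0.702, 0.087, -0.701, 0.087]
contact_force: [0.0, -0.6, -0.4]
opening: 0.569
```

>>> drive_tool:
  deltas:
    - [[0,0,0],[0,1.5,0],5]
    - [[0,0,0],[0,2.5,0],5]
    - [[0,0,0],[0,2.9,0],5]
    - [[0,0,0],[0,2.5,0],5]
    - [[0,0,0],[0,1.4,0],5]
    - [[0,0,0],[0,0,0],5]
    - [[0,0,0],[0,0,0],5]
    - [[0,0,0],[0,0,0],5]

```text
clock: 34.62
tool_pos: [0.539, 0.0229, 0.2281]
eef_rot: [-0.701, -0.088, 0.702, -0.088]
contact_force: [-0.4, 1.3, -0.2]
opening: 0.568
```

Run:
```python
from plant import r
from h import *
plan(r,*w(0.0,0,.0925,RACK),RACK[2])
```

```text
turn [-1.799e+02 -1.000e-01  1.000e-01] shift now-axes [ 1.356e+01  2.700e-01 -1.000e-02] goal-axes [ 1.356e+01 -2.500e-01 -1.000e-02]
turn [0.1 0.1 0.1] shift now-axes [ 1.356e+01  2.700e-01 -1.000e-02] goal-axes [1.356e+01 2.500e-01 1.000e-02]
```

Last is the bracket tote: C → E.

>>> drive_tool:
  deltas:
    - [[0,0,0],[2.0,0.1,0],5]
    - [[0,0,0],[2.3,0,0],5]
    - [[0,0,0],[2.3,0,0],5]
    - [[0,0,0],[2.3,0,0],5]
    - [[0,0,0],[2.1,0,0],5]
    - [[0,0,0],[1.5,0,0],5]
    - [[0,0,0],[1.0,0,0],5]
    - [[0,0,0],[0,0,0],5]
    - [[0,0,0],[0,0,0],0]
    - [[0,0,0],[0,0,0],0]
    - [[0,0,0],[0,0,0],0]
    - [[0,0,0],[0,0,0],0]

```text
clock: 35.62
tool_pos: [0.5406, 0.0204, 0.0949]
eef_rot: [0.702, 0.087, -0.701, 0.087]
contact_force: [0.0, 0.1, -0.1]
opening: 0.289
```

>>> drive_tool:
  deltas:
    - [[0,0,0],[0,0,0],0]
    - [[0,0,0],[0,0,0],0]
    - [[0,0,0],[0,0,0],0]
    - [[0,0,0],[0,0,0],0]
    - [[0,0,0],[0,0,0],0]

```text
clock: 36.03
tool_pos: [0.5401, 0.0208, 0.0942]
eef_rot: [0.702, 0.088, -0.701, 0.087]
contact_force: [-2.0, 2.1, 3.8]
opening: 0.153
```

>>> drive_tool:
  deltas:
    - [[0,0,0],[-0.5,0,0],0]
    - [[0,0,0],[-1.0,0,0],0]
    - [[0,0,0],[-1.8,0,0],0]
    - [[0,0,0],[-2.3,0,0],0]
    - [[0,0,0],[-2.3,0,0],0]
    - [[0,0,0],[-2.3,0,0],0]
    - [[0,0,0],[-1.8,0,0],0]
    - [[0,0,0],[-1.0,0,0],0]
    - [[0,0,0],[-0.6,0,0],0]
    - [[0,0,0],[0,0,0],0]
    - [[0,0,0],[0,0,0],0]

```text
clock: 36.95
tool_pos: [0.5394, 0.0201, 0.2293]
eef_rot: [-0.701, -0.087, 0.702, -0.087]
contact_force: [-0.1, 0.5, -3.6]
opening: 0.152
```

Run:
```python
from plant import r
from h import *
plan(r,*w(0.0,-.216,.226,RACK),RACK[2])
```

```text
turn [ 1.8e+02 -0.0e+00 -1.0e-01] shift now-axes [ 0.33 21.56 -0.03] goal-axes [ 3.300e-01 -2.156e+01  2.000e-02]
turn [-0.   0.1 -0. ] shift now-axes [ 0.33 21.56 -0.03] goal-axes [ 3.300e-01  2.156e+01 -2.000e-02]
```

>>> drive_tool:
  deltas:
    - [[0,0,0],[0,0.5,0],0]
    - [[0,0,0],[0,1.3,0],0]
    - [[0,0,0],[0,2.3,0],0]
    - [[0,0,0],[0,2.9,0],0]
    - [[0,0,0],[0,3.0,0],0]
    - [[0,0,0],[0,3.0,0],0]
    - [[0,0,0],[0,3.0,0],0]
    - [[0,0,0],[0,2.7,0],0]
    - [[0,0,0],[0,1.7,0],0]
    - [[0,0,0],[0,0.9,0],0]
    - [[0,0,0],[0,0.3,0],0]
    - [[0,0,0],[0,0,0],0]

```text
clock: 37.95
tool_pos: [0.5924, -0.1896, 0.2292]
eef_rot: [-0.701, -0.087, 0.702, -0.087]
contact_force: [-1.0, 1.4, -2.8]
opening: 0.154
```

>>> drive_tool:
  deltas:
    - [[0,0,0],[0,0,0],0]
    - [[0,0,0],[0,0,0],0]
    - [[0,0,0],[1.0,0,0],0]
    - [[0,0,0],[2.0,0,0],0]
    - [[0,0,0],[2.2,0,0],0]
    - [[0,0,0],[2.2,0,0],0]
    - [[0,0,0],[1.6,0,0],0]
    - [[0,0,0],[1.0,0,0],0]
    - [[0,0,0],[0,0,0],0]
    - [[0,0,0],[0,0,0],0]

```text
clock: 38.78
tool_pos: [0.5929, -0.1886, 0.1297]
eef_rot: [-0.701, -0.088, 0.702, -0.087]
contact_force: [-0.9, -0.3, -2.7]
opening: 0.152
```

Run:
```python
from plant import r
from h import *
plan(r,*w(0.0,-.216,.0942,RACK),RACK[2])
```

```text
turn [-180.   -0.    0.] shift now-axes [3.55 0.02 0.05] goal-axes [ 3.55 -0.02 -0.05]
turn [0. 0. 0.] shift now-axes [3.55 0.02 0.05] goal-axes [3.55 0.02 0.05]
```

Lower, release, raise, then back off toward the robot's right so the cameras have a clear view.

>>> drive_tool:
  deltas:
    - [[0,0,0],[1.0,0,0],0]
    - [[0,0,0],[1.0,0,0],0]
    - [[0,0,0],[0.8,0,0],0]
    - [[0,0,0],[0.4,0,0],0]
    - [[0,0,0],[0.3,0,0],0]
    - [[0,0,0],[0,0,0],0]
    - [[0,0,0],[0,0,0],0]
    - [[0,0,0],[0,0,0],5]
    - [[0,0,0],[0,0,0],5]
    - [[0,0,0],[0,0,0],5]
    - [[0,0,0],[0,0,0],5]

```text
clock: 39.7
tool_pos: [0.5934, -0.1893, 0.0954]
eef_rot: [0.702, 0.087, -0.701, 0.087]
contact_force: [0.3, 0.1, 0.7]
opening: 0.43
```

>>> drive_tool:
  deltas:
    - [[0,0,0],[-0.5,0,0],5]
    - [[0,0,0],[-1.5,0,0],5]
    - [[0,0,0],[-2.5,0,0],5]
    - [[0,0,0],[-2.5,0,0],5]
    - [[0,0,0],[-2.5,0,0],5]
    - [[0,0,0],[-2.5,0,0],5]
    - [[0,0,0],[-2.0,0,0],5]
    - [[0,0,0],[0,0,0],5]
    - [[0,0,0],[0,0,0],5]

```text
clock: 40.45
tool_pos: [0.5936, -0.1893, 0.2364]
eef_rot: [0.703, 0.087, -0.701, 0.088]
contact_force: [-1.6, 0.1, -1.0]
opening: 0.566
```

>>> drive_tool:
  deltas:
    - [[0,0,0],[0,1.0,0.6],5]
    - [[0,0,0],[0,2.5,1.5],5]
    - [[0,0,0],[0,2.5,1.5],5]
    - [[0,0,0],[0,2.5,1.5],5]
    - [[0,0,0],[0,2.5,1.5],5]
    - [[0,0,0],[0,2.5,1.5],5]
    - [[0,0,0],[0,2.5,1.5],5]
    - [[0,0,0],[0,2.5,1.5],5]
    - [[0,0,0],[0,2.5,1.5],5]
    - [[0,0,0],[0,1.0,0.5],5]
    - [[0,0,0],[0,0,0],5]
    - [[0,0,0],[0,0,0],5]

```text
clock: 41.45
tool_pos: [0.5196, -0.4336, 0.2338]
eef_rot: [-0.701, -0.088, 0.702, -0.086]
contact_force: [0.9, 0.7, 0.3]
opening: 0.567
```

Run:
```python
from plant import r
from h import *
off={"top":(125,145,335,245,3.7),"side":(100,140,310,290,3.7)}
for n in("top","side"):
    d=r.snapshot(n);cal(d,n);x0,y0,x1,y1,k=off[n]
    im=cv2.resize(d["color"][y0:y1,x0:x1,::-1],None,fx=k,fy=k,interpolation=cv2.INTER_CUBIC)
    for i in(-2,-1,1,2):
        P=[w(x,y+i*.108,.11,RACK) for x,y in((-.05,-.007),(.05,-.007),(.05,.007),(-.05,.007))]
        q=((proj(n,P)-[x0,y0]+.5)*k-.5).round().astype(int); cv2.polylines(im,[q],True,(255,255,0),1,cv2.LINE_AA)
    cv2.imwrite(f"pics/end_{n}.png",im)
```

```text
(no output)
```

View pics/end_top.png

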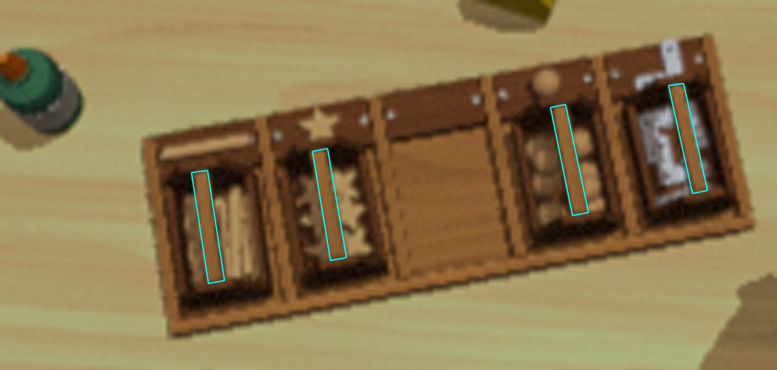

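View pics/end_side.png

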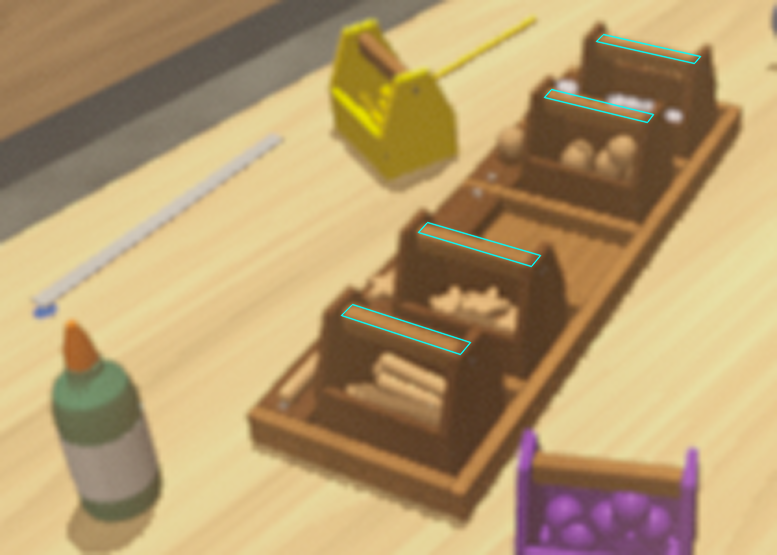

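In both views the handles sit on the ideal outlines, to about 1–2 mm. Top view: dowels at (208,227), stars (329,204), bare bay empty (445,200), balls (570,160), brackets (688,138). The glue bottle is still standing.

```bash
python3 -c "
from plant import r
print(r.finish_job())"
```

```text
the job is handed in; nothing more can be done
None
```

All four totes are in their matching bays, the bare bay is empty, and I handed the job in at about 41.5 s of the 128 s limit. `finish_job` reports no verdict.

I did it as two swaps through the bare bay: ball with dowel, then bracket with star.

- **Position:** in the final top and side pictures, every handle sits on its ideal bay-centre outline to about 1–2 mm. The totes look flat, upright and lengthwise between the rails.
- **Glue bottle:** it stands untouched.
- **Robot:** the gripper was raised clear and touching nothing. The end-of-call force readings stayed under about 6 N.

No check failed or disagreed.

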